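# Tidy the craft table after the marker session

## Task

Tidy up the craft table: lay the red and the black paint marker lengthwise in the marker case, each in the bed marked with its own colour, put the white and the blue bottle cap flat, open side up as it lies now, on the floor of the tray that already holds caps of that colour, and slip the green tape roll over the dowel of the tape stand so that it lies flat on the roll already there. Let go of everything, and leave the glue stick standing where it is.

Things in the scene. Friction and masses are not known exactly. Their poses are not given: they have to be found in the camera images.
- red_marker: Loose red paint marker with a white label band, lying flat: hexagonal barrel 22 mm across flats (25 across corners), 130 mm long, about 40 g; it does not roll by itself. Origin on its axis at mid length, 11 mm above its support; x points along it to the cap end. Starts within about 20 degrees of world x.
- black_marker: Loose black paint marker with a white label band, lying flat: hexagonal barrel 22 mm across flats (25 across corners), 130 mm long, about 40 g; it does not roll by itself. Origin on its axis at mid length, 11 mm above its support; x points along it to the cap end. Starts within about 20 degrees of world x.
- white_cap: Loose white plastic bottle cap, lying open side up: 40 mm diameter, 15 mm high, wall 2.5 mm, about 15 g. Origin at the centre of its underside, z up.
- blue_cap: Loose blue plastic bottle cap, lying open side up: 40 mm diameter, 15 mm high, wall 2.5 mm, about 15 g. Origin at the centre of its underside, z up.
- tape_roll: Loose roll of green paper tape lying flat: ring of 52 mm outer and 39 mm inner diameter, 18 mm high, about 30 g. Origin at the centre of its underside, z up.
- marker_case: Fixed open black case, yellow rim, 158 (x) x 155 (y) mm, 24 mm high, walls and floor 4 mm. Three beds along x, parted by 2 mm high yellow lines, with patches and rim tabs of their colour: red at y = +49 mm, black at y = 0, green at -49 (holds a fixed green marker). A marker lies in it, either way round, with its axis at z = 15. Origin under the centre, z up; turned at most 15 degrees.
- white_tray: Fixed open plywood tray, 118 (x) x 122 (y) mm outside, 28 mm high, walls and floor 4 mm. Two white caps, fixed, 15 mm high, lie on its floor at (-31, -30) and (-31, +30) mm; the middle of the free floor is at (+24, 0) mm. Origin at the centre of the underside, z up; turned at most 15 degrees from the world axes.
- blue_tray: Fixed open plywood tray, 118 (x) x 122 (y) mm outside, 28 mm high, walls and floor 4 mm. Two blue caps, fixed, 15 mm high, lie on its floor at (-31, -30) and (-31, +30) mm; the middle of the free floor is at (+24, 0) mm. Origin at the centre of the underside, z up; turned at most 15 degrees from the world axes.
- tape_stand: Fixed wooden stand: round base, 84 mm diameter, 12 mm high, with an upright 18 mm dowel on its axis, its top at z = 66 mm. A fixed orange tape roll, 52 mm diameter, lies on the base round the dowel, its top at z = 30; the green roll goes on top of it. Origin at the centre of the underside, z up.
- glue_stick: Loose glue stick with a white and yellow body and an orange cap, standing upright among the trays, 27 mm diameter, 69 mm high, about 50 g, to be left alone. Origin at the centre of its underside, z up.
Mind the look-alikes: they are no part of the job. What is shaped like the blue_tray but pink is not meant. Leave any pink look-alike of the white_tray alone.

How it is judged:
By the outcome, as a careful person would: the job done as asked, in the order asked, and still so for the second after the job is handed in, with the robot touching nothing.
It also fails if it takes over 115 s, if anything falls off the work surface, if the arm or the gripper's body presses on something with over 40 N, if the wrist force passes 120 N, or if a joint passes its speed limit or range.

## Robot

A 6-joint arm with a two-finger parallel gripper is mounted at the origin on the work surface. World frame = base frame: x ahead of the robot, y to its left, z up, the work surface at z = 0. Lengths are in mm, angles in rad, forces in N, time in s.
With the tool pointing down it reaches from about 400 to 825 mm from the base axis. Payload 7 kg.
Tool frame: the origin (TCP) lies at the very end of the fingers, on their centre line; the grasp point (between the pads) lies 19 mm behind it; z points along the fingers, y is the line along which they close (so a half turn about z gives the same grasp; the last joint's range is limited). The gripper opens to 88 mm and grips with 3 to 60 N. Pads are 19 mm wide; open, the fingers measure 130 mm over their backs; the gripper's body (78 mm by 193 mm) begins 47 mm behind the grasp point.
Start: joints at [1.486, 0.359, 0.012, 0, -1.224, -0.288], TCP at [245.859, 628.609, 226.561] pointing down, gripper open.
Joint ranges: [-3.07, 3.07], [-1.43, 2.12], [-1.02, 1.25], [-3.03, 1.67], [-3.05, -0], [-3.03, 3.03]. Speed limits (rad/s): [2.39, 2.39, 3.01, 3.14, 3.14, 3.14].

## Interface

Orientations are given as a unit quaternion [x, y, z, w].
In Python, from plant import bot gives the robot as it stands. Calls block until the motion is done:
- bot.move_ptp(position, orientation): joint-space move of the TCP to a pose.
- bot.line_to(position, velocity=150, ori=None): straight line of the TCP; ori=None keeps the orientation; velocity is the mean speed in mm/s.
- bot.move_joints(angles): joint-space move.
- bot.move_gripper(opening, force=None): finger opening in mm; force is the grip in N (None keeps the last); returns when the fingers have stopped.
- bot.pause(seconds).
- bot.solve_ik(position, orientation): joint angles nearest the present ones, or None.
- bot.read_state(): the state.
- bot.camera(name): name is "side" or "top" or "wrist"; returns the picture (420x560x3 uint8, red, green, blue); there is no depth.
- bot.get_calibration(name): a dict with "fx", "fy", "cx", "cy" (pixels), "view" (4x4, takes a point from world to camera coordinates); the wrist camera has in their place "T_tool_cam" (4x4, takes a point from camera to tool coordinates, whose origin is the TCP and whose axes are the flange's). Camera axes: x right, y up, looking along -z (the intrinsics and any distortion apply to the point x, -y, -z); pixel columns grow to the right and rows downward; lengths in mm; the calibration is good to about 2 mm. The wrist camera is an equidistant fisheye: a pixel r from the principal point sees the ray r / f radians off the axis. A picture is of the moment at which its call begins: read the wrist's pose just before it. get_calibration takes no time and is no camera call.
A pose or a line that the arm cannot do raises bot.Unreachable and nothing moves.
- bot.close_job(): hands the job in; it is judged then, once.
The state is a dict: "t": time; "joint_pos": joint angles; "qvel": joint speeds; "tau": joint torques, N m; "tcp_pos": TCP position; "eef_rot": TCP orientation; "contact_force": force on the tool from outside, world axes, zero at the start; "moment": the same for the moment, N m; "width": finger opening in mm; "finger_force": force on a finger pad.
Only numpy, scipy, OpenCV 4.12 (cv2) and the standard library are available. Lean on these libraries where they do the work, as an engineer would, in place of code of your own. Each camera call takes 0.05 s, during which the arm holds its last target. There are 200 camera calls.

## Working session

There is one attempt and no reset: what is moved stays moved. The work goes in short steps, each a Python script; the robot and the scene stay as the last script left them, time stands still between calls to the robot, and variables do not carry over. Pictures are saved under pics/ and viewed, at most 14 in all, crops included, and the job is handed in when it is done.

```bash
ls; mkdir -p pics; python3 - <<'E'
from plant import bot
import cv2
for n in ("top","side"):
    cv2.imwrite(f"pics/{n}0.png",cv2.resize(bot.camera(n)[:,:,::-1],(800,600),interpolation=cv2.INTER_CUBIC))
    print(n,bot.get_calibration(n))
print(bot.get_calibration("wrist")); print(bot.read_state())
E
```

```text
pics
top {'fx': 481.2485312074399, 'fy': 481.2485312074399, 'cx': 274.8567236335507, 'cy': 206.38079433429021, 'view': array([[-1.51442361e-02, -9.99707665e-01, -1.88477338e-02,
         3.29767917e+01],
       [ 9.88989597e-01, -1.77517242e-02,  1.46916485e-01,
        -4.84388839e+02],
       [-1.47208116e-01, -1.64152747e-02,  9.88969317e-01,
        -1.22011876e+03],
       [ 0.00000000e+00,  0.00000000e+00,  0.00000000e+00,
         1.00000000e+00]])}
side {'fx': 409.39290720157595, 'fy': 409.39290720157595, 'cx': 272.4266629448585, 'cy': 213.33957829647983, 'view': array([[ 8.65781317e-01, -5.00398830e-01, -4.87050863e-03,
        -3.90180031e+02],
       [ 2.81687614e-01,  4.79280425e-01,  8.31229428e-01,
        -1.80373722e+02],
       [-4.13611894e-01, -7.21034871e-01,  5.55908190e-01,
        -1.09365426e+03],
       [ 0.00000000e+00,  0.00000000e+00,  0.00000000e+00,
         1.00000000e+00]])}
{'fx': 325.19226210127806, 'fy': 325.19226210127806, 'cx': 280.9627726994651, 'cy': 209.2921564774036, 'T_tool_cam': array([[ 5.15501517e-04,  9.67903713e-01,  2.51320784e-01,
    
[... 269 characters left out ...]
0e+00]])}
{'t': 0.1, 'joint_pos': array([ 1.48610808e+00,  3.59283284e-01,  1.11367946e-02, -2.65329642e-04,
       -1.22409749e+00, -2.88084630e-01]), 'qvel': array([-0.00063281, -0.00221579,  0.00222801, -0.00059796, -0.00086024,
       -0.00042691]), 'tau': array([-1.03236660e-03, -5.84159803e+01,  2.93754083e+01,  7.01537222e+00,
        1.01853185e-02, -4.42536964e-05]), 'tcp_pos': array([245.72502694, 628.21335087, 225.7388881 ]), 'eef_rot': array([ 9.82671639e-01, -1.85353474e-01, -5.06091214e-05,  7.32749465e-04]), 'contact_force': array([ 0.74092328, -1.98630666,  0.22973862]), 'moment': array([ 0.00861907, -0.03125862, -0.00394929]), 'finger_force': 0.0, 'width': 87.16013371227481}
```

View pics/top0.png

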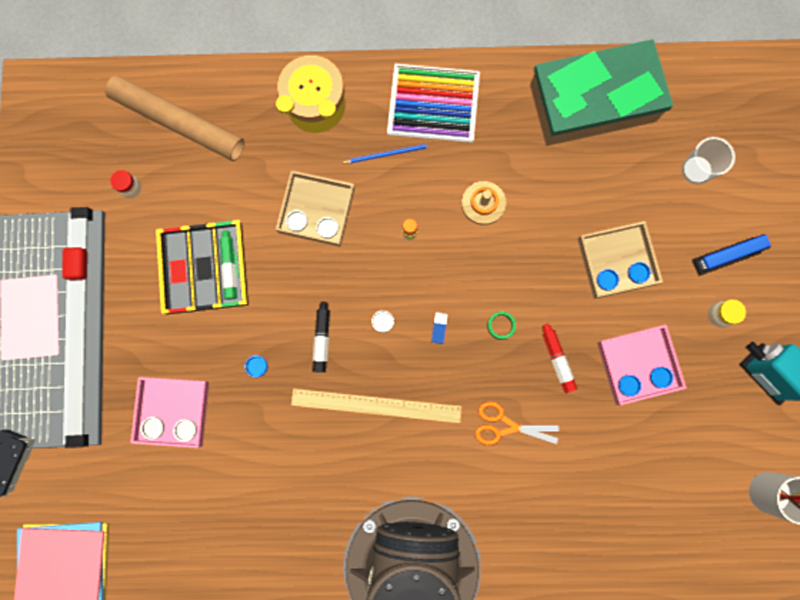

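View pics/side0.png

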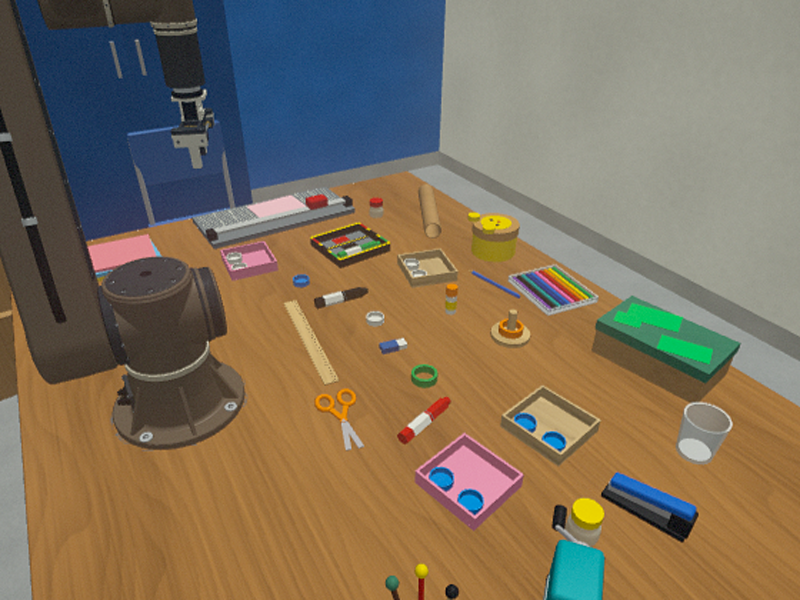

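```bash
cat > lib.py <<'E'
import numpy as np, cv2
from scipy.spatial.transform import Rotation as R
from plant import bot
def q(yaw): return (R.from_euler('z',yaw)*R.from_quat([1,0,0,0])).as_quat()
def snap(n):
    c=dict(bot.get_calibration(n))
    if n=="wrist":
        s=bot.read_state(); T=np.eye(4); T[:3,:3]=R.from_quat(s["eef_rot"]).as_matrix(); T[:3,3]=s["tcp_pos"]
        c["view"]=np.linalg.inv(T@c["T_tool_cam"])
    c["fish"]=n=="wrist"
    return bot.camera(n),c
def project(c,P):
    P=np.asarray(P,float); p=P@c["view"][:3,:3].T+c["view"][:3,3]; x,y,z=p[...,0],-p[...,1],-p[...,2]
    if c["fish"]:
        r=np.hypot(x,y); k=np.arctan2(r,z)/np.maximum(r,1e-9)
    else: k=1/z
    return np.stack([c["cx"]+c["fx"]*k*x,c["cy"]+c["fy"]*k*y],-1)
def unproj_top(c,uv,z):
    d=np.array([(uv[0]-c["cx"])/c["fx"],-(uv[1]-c["cy"])/c["fy"],-1])
    V=c["view"]; o=-V[:3,:3].T@V[:3,3]; d=V[:3,:3].T@d
    return o+d*(z-o[2])/d[2]
# ortho picture of plane z: row 0 = largest x, col 0 = largest y, s px/mm
def ortho(im,c,cx,cy,z,half=100,s=3):
    n=int(2*half*s); a=half-(np.arange(n)+.5)/s
    X,Y=np.meshgrid(cx+a,cy+a,indexing='ij')
    m=project(c,np.stack([X,Y,np.full_like(X,z)],-1)).astype(np.float32)
    return cv2.remap(im,m[...,0],m[...,1],cv2.INTER_CUBIC)
E
python3 - <<'E'
from lib import *
c=bot.get_calibration("top");c["fish"]=False
for n,u,v,z in [("red",560,357,11),("black",321,337,11),("white",382,320,15),("blue",256,366,15),("tape",502,325,18),("case",202,267,24),("wtray",316,208,28),("btray",620,259,28),("stand",484,201,12),("glue",410,227,69),("pinkW",170,412,28),("pinkB",642,365,28)]:
    print(n,unproj_top(c,(u*.7,v*.7),z).round(0))
t=cv2.imread("pics/top0.png")
cv2.imwrite("pics/crop0.png",cv2.resize(t[160:460,120:700],(800,414),interpolation=cv2.INTER_CUBIC))
E
```

```text
red [ 368. -279.   11.]
black [412. 159.  11.]
white [441.  46.  15.]
blue [360. 278.  15.]
tape [ 428. -175.   18.]
case [546. 380.  24.]
wtray [654. 167.  28.]
btray [ 545. -395.   28.]
stand [ 665. -151.   12.]
glue [603.  -9.  69.]
pinkW [280. 430.  28.]
pinkB [ 350. -422.   28.]
```

View pics/crop0.png

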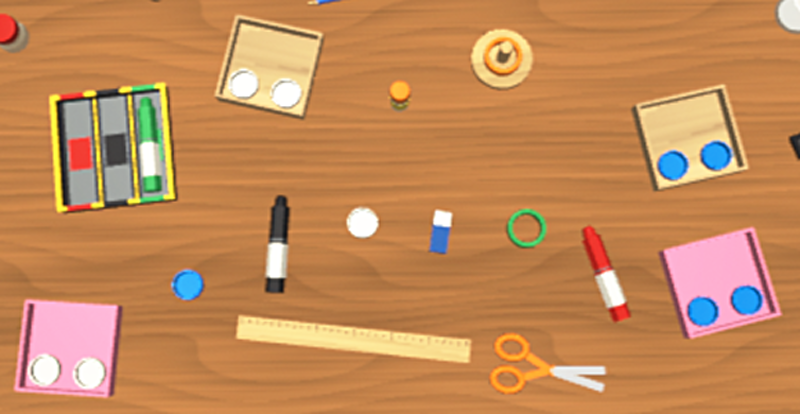

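The plywood tray with white caps (crop 270,65) fits white_tray and the pink one (68,348) does not. The plywood tray with blue caps (690,137) fits blue_tray and the pink one (718,282) does not. Loose pieces: white cap (362,222), blue cap (187,285), tape (525,228), black marker (277,245) and red marker (605,273). The scissors, the eraser and the red jar are distractors. Next is a wrist survey.

```bash
python3 - <<'E'
from lib import *
import pickle
out=[]
for x,y in [(380,290),(500,130),(470,-170),(395,-335)]:
    bot.move_ptp([x,y,200],q(0)); bot.pause(.15); out.append(snap("wrist"))
s=bot.read_state(); print(s["t"],s["joint_pos"],s["tcp_pos"])
pickle.dump(out,open("survey.pkl","wb"))
g=np.vstack([np.hstack([o[0] for o in out[:2]]),np.hstack([o[0] for o in out[2:]])])
cv2.imwrite("pics/surv.png",cv2.resize(g[:,:,::-1],(800,600),interpolation=cv2.INTER_AREA))
def tile(i,n,x,y,z,h):
    o=np.ascontiguousarray(ortho(*out[i],x,y,z,h,200/h/2)); cv2.putText(o,n,(3,12),0,.45,(255,0,255),1); return o
T=[tile(0,"case",546,380,24,100),tile(1,"wtray",654,167,28,100),tile(3,"btray",545,-395,28,100),tile(2,"stand",665,-151,30,100),
 tile(3,"red",368,-279,11,100),tile(1,"black",412,159,11,100),tile(1,"white",441,46,15,50),tile(0,"blue",360,278,15,50),tile(2,"tape",428,-175,18,50)]
T+=[np.zeros_like(T[0])]*3
cv2.imwrite("pics/tiles.png",np.vstack([np.hstack(T[i:i+4]) for i in (0,4,8)])[:,:,::-1])
E
```

```text
4.9917 [-3.22183414e-01  1.19824710e-01 -3.69746943e-01 -4.14864059e-05
 -1.08113424e+00  1.89457573e+00] [ 395.60696579 -334.24883955  200.03134296]
```

View pics/tiles.png

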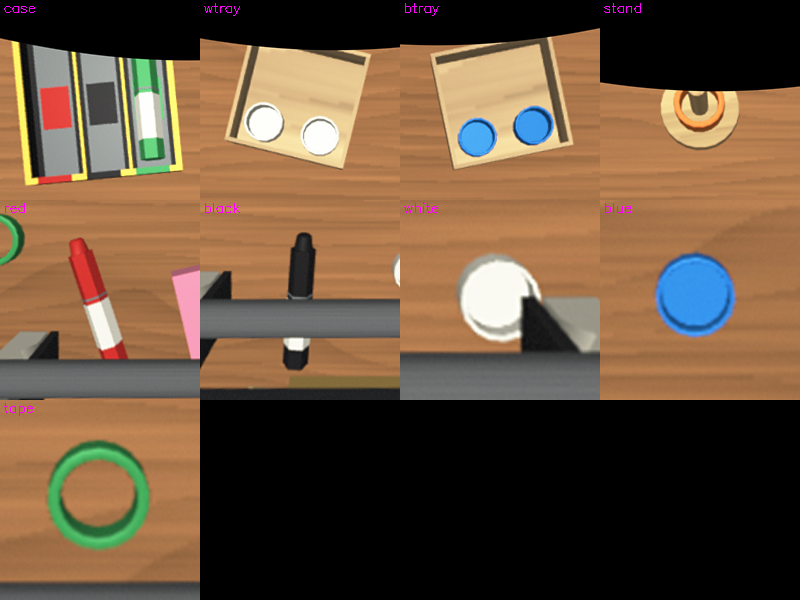

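View pics/surv.png

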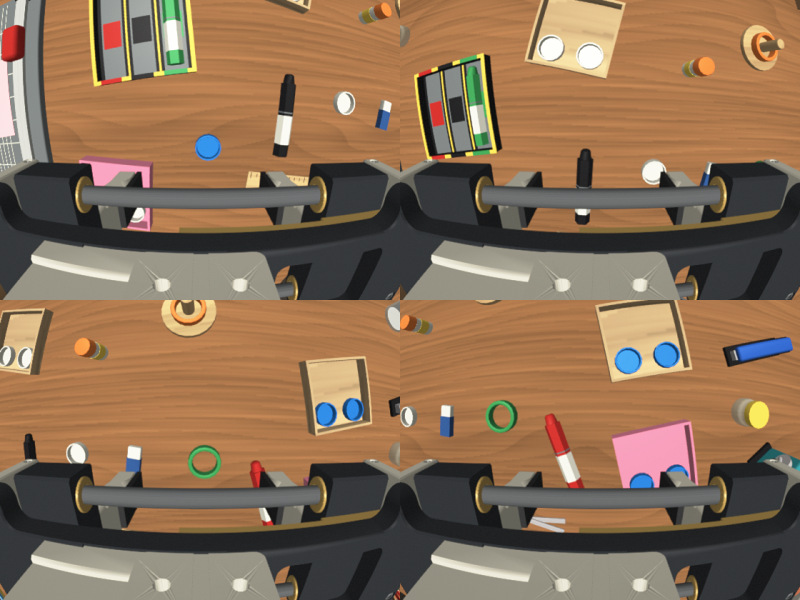

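Tiles (row 1): case, white tray, blue tray, stand. Row 2: red marker (95,295), black marker (297,300), white cap (500,298), blue cap (695,295). Row 3: tape ring (98,495). The finger rod hides part of the black and white tiles. Next I fit solid silhouettes to colour masks over all views and check the finger thickness.

```bash
cat > fit.py <<'E'
from lib import *
from scipy.optimize import minimize
def cyl(r,z0,z1,x=0,y=0):
    a=np.linspace(0,2*np.pi,40); return np.array([[x+r*np.cos(t),y+r*np.sin(t),z] for z in(z0,z1) for t in a])
def box(l,w,h): return np.array([[sx*l/2,sy*w/2,z] for sx in(-1,1) for sy in(-1,1) for z in(0,h)])
def hexa():
    a=np.arange(6)*np.pi/3; return np.array([[sx*65,12.7*np.cos(t),11+12.7*np.sin(t)] for sx in(-1,1) for t in a])
def place(P,p):
    c,s=np.cos(p[2]),np.sin(p[2]); return np.c_[p[0]+c*P[:,0]-s*P[:,1],p[1]+s*P[:,0]+c*P[:,1],P[:,2]]
def hsv(im): return cv2.cvtColor(im,cv2.COLOR_RGB2HSV).astype(int)
def mask(im,name):
    h,s,v=np.moveaxis(hsv(im),2,0)
    wood=(h>6)&(h<20)&(s>70)
    return {"red":((h<5)|(h>174))&(s>140)|((s<60)&(v>130)),"black":(v<75)&(s<120)|(s<60),"white":(s<60)&(v>120),
     "blue":(h>95)&(h<120)&(s>120),"green":(h>40)&(h<90)&(s>70),"case":~wood,"orange":(h>4)&(h<16)&(s>200)&(v>190)}[name]
K=2
def fit(views,name,parts,p0,yaw=True,pad=25):
    """IoU fit of convex parts to colour mask in given (im,c) views; coarse p0=(x,y,yaw)"""
    D=[]
    for im,c in views:
        uv=project(c,np.vstack([place(P,p0) for P in parts])); lo=np.floor(uv.min(0)-pad/2.5).astype(int).clip(0); hi=np.ceil(uv.max(0)+pad/2.5).astype(int)
        m=mask(im,name)[lo[1]:hi[1],lo[0]:hi[0]].astype(np.uint8)
        m=cv2.resize(m*255,None,fx=K,fy=K,interpolation=cv2.INTER_LINEAR)>127
        D.append((m,lo,c))
    def cost(p):
        p=[p[0],p[1],p[2]/60 if yaw else p0[2]]; e=0
        for m,lo,c in D:
            g=np.zeros(m.shape,np.uint8)
            for P in parts:
                h=cv2.convexHull(((project(c,place(P,p))-lo+.5)*K-.5).astype(np.float32))
                cv2.fillPoly(g,[np.round(h*16).astype(np.int32)],1,shift=4)
            g=g>0; e-=(m&g).sum()/(m|g).sum()
        return e/len(D)
    best=None
    x0=[p0[0],p0[1],p0[2]*60]
    for _ in range(3):
        n=3 if yaw else 2; S=np.array([x0]+[np.array(x0)+np.eye(3)[i]*8 for i in range(n)])
        if yaw: r=minimize(cost,x0,method="Nelder-Mead",options=dict(initial_simplex=S,xatol=.05,fatol=1e-5))
        else:
            r=minimize(lambda a:cost([a[0],a[1],0]),x0[:2],method="Nelder-Mead",options=dict(initial_simplex=S[:,:2],xatol=.05,fatol=1e-5))
        x0=list(r.x)+([] if yaw else [0])
    return np.array([x0[0],x0[1],x0[2]/60 if yaw else p0[2]]).round(3),round(-r.fun,3)
CAPS=[cyl(20,4,19,-31,-30),cyl(20,4,19,-31,30)]
E
python3 - <<'E'
from fit import *
import pickle
A,B,C,D=pickle.load(open("survey.pkl","rb")); T=snap("top")
def go(n,*a,**k):
    try: print(n,*fit(*a,**k))
    except Exception as e: print(n,"ERR",e)
cap=[cyl(20,0,15)]
for lab,v in(("top",[T]),("w",None)):
    go("red "+lab,v or [D],"red",[hexa()],(368,-279,.26))
    go("black "+lab,v or [A],"black",[hexa()],(412,159,0))
    go("white "+lab,v or [A],"white",cap,(441,46,0),yaw=False)
    go("blue "+lab,v or [A],"blue",cap,(360,278,0),yaw=False)
    go("tape "+lab,v or [C],"green",[cyl(26,0,18)],(428,-175,0),yaw=False)
    go("case "+lab,v or [B],"case",[box(158,155,24)],(546,380,.1),pad=40)
    go("wtray "+lab,v or [B],"white",CAPS,(652,167,-.2),pad=15)
    go("btray "+lab,v or [D],"blue",CAPS,(545,-395,.2),pad=15)
    go("orange "+lab,v or [B],"orange",[cyl(26,12,30)],(665,-151,0),yaw=False,pad=5)
cv2.imwrite("pics/fing.png",np.hstack([ortho(*D,395.6,-334,z,75,2.6)[:,:,::-1] for z in (200,)]))
E
```

```text
red top [ 3.68e+02 -2.79e+02  2.60e-01] -0.0
black top [ 4.13677e+02  1.59064e+02 -8.10000e-02] 0.797
white top [440.182  45.455   0.   ] 0.914
blue top [361.448 280.856   0.   ] 0.87
tape top [ 428.5 -167.     0. ] 0.063
case top [5.49033e+02 3.85864e+02 9.10000e-02] 0.965
wtray top [ 6.59203e+02  1.71130e+02 -2.34000e-01] 0.911
btray top [ 5.45e+02 -3.95e+02  2.00e-01] -0.0
orange top [ 664.86  -150.824    0.   ] 0.072
red w [ 3.67786e+02 -2.74006e+02  3.24000e-01] 0.841
black w [ 4.12345e+02  1.58392e+02 -7.20000e-02] 0.905
white w [440.605  44.854   0.   ] 0.845
blue w [360.653 280.214   0.   ] 0.913
tape w [ 428.11  -174.513    0.   ] 0.504
case w [5.47831e+02 3.86836e+02 9.10000e-02] 0.871
wtray w [ 6.57665e+02  1.69651e+02 -2.41000e-01] 0.915
btray w [ 5.46734e+02 -3.97022e+02  2.14000e-01] 0.888
orange w [ 665. -151.    0.] -0.0
```

View pics/fing.png

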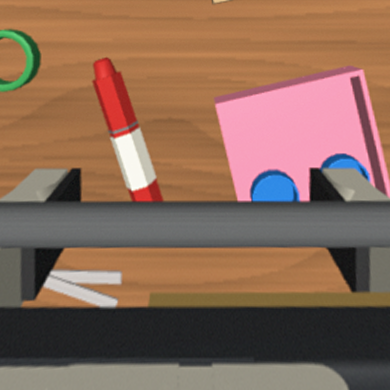

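Red marker sits at (367.8, -274.0, 0.324 rad), and the other fits agree between views to 1–2 mm. The finger crop shows the fingers about 20 mm thick at the tip. They would hit the case wall at the red bed's centre line, so I'll set the red marker nearer the inner line and then nudge it outward.

```bash
cat > act.py <<'E'
from lib import *
CASE=(548.3,386.4,.091); WT=(658.2,170.2,-.238); BT=(546.7,-397,.214)
def loc(f,x,y): c,s=np.cos(f[2]),np.sin(f[2]); return np.array([f[0]+c*x-s*y,f[1]+s*x+c*y])
def rep(l):
    s=bot.read_state(); print(l,"t%.1f"%s["t"],"w%.1f"%s["width"],"f%.1f"%s["finger_force"],s["tcp_pos"].round(1),s["contact_force"].round(1))
def pick(xy,yaw,z,op,force,up=160):
    bot.move_ptp([*xy,z+60],q(yaw)); bot.move_gripper(op)
    bot.line_to([*xy,z],120); rep("down"); bot.move_gripper(0,force); rep("grip")
    bot.line_to([*xy,up],200); rep("up")
def put(xy,yaw,z,rel,up=160):
    bot.move_ptp([*xy,z+60],q(yaw)); bot.line_to([*xy,z+8],120); bot.line_to([*xy,z],30); rep("at")
    bot.move_gripper(rel); bot.pause(.2); rep("open"); bot.line_to([*xy,up],200)
E
python3 - <<'E'
from act import *
pick((367.8,-274),.324,4,50,20)
xy=loc(CASE,0,37.5); yaw=CASE[2]
put(xy,yaw,11.5,29,90)
cv2.imwrite("pics/red1.png",ortho(*snap("wrist"),*CASE[:2],24,120,2.5)[:,:,::-1])
E
```

```text
down t7.2 w50.0 f0.0 [ 368.  -274.1    4.2] [ 0.4 -0.7  0.3]
grip t7.7 w23.8 f20.0 [ 368.1 -274.1    4.4] [-0.1  0.2  5.4]
up t8.7 w24.0 f20.0 [ 367.  -273.7  158.9] [ 0.5 -0.5 -1.1]
at t12.2 w24.0 f20.0 [544.8 423.7  11.5] [-0.2 -0.2 -0.8]
open t12.8 w29.1 f0.0 [544.9 423.7  11.5] [0.8 0.9 0.4]
```

View pics/red1.png

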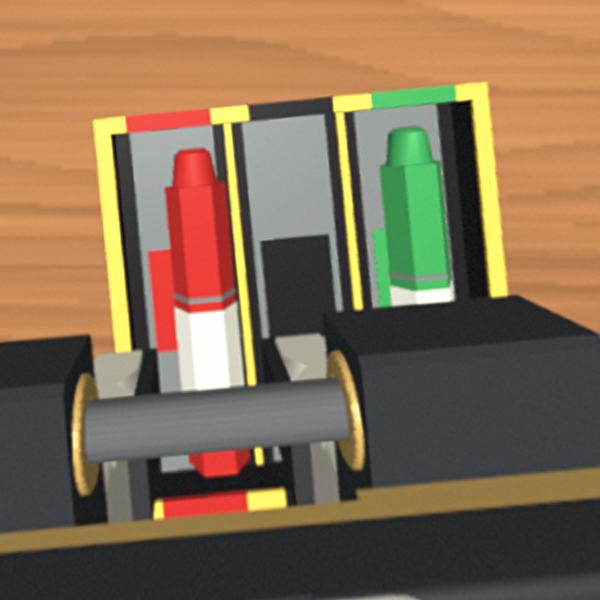

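The red marker (205,310) lies flat in the red bed, hard against the inner line, lengthwise centred. Next I nudge it outward with closed fingers, then do the black marker.

```bash
python3 - <<'E'
from act import *
yaw=CASE[2]; a=loc(CASE,0,0)
bot.line_to([*a,90],200); bot.move_gripper(0,10); bot.line_to([*a,11],150)
b=loc(CASE,0,19); bot.line_to([*b,11],40); rep("push")
b=loc(CASE,0,17); bot.line_to([*b,11],60); bot.line_to([*b,90],200)
bot.line_to([*loc(CASE,-60,20),160],200); bot.pause(.1)
im,c=snap("wrist"); np.save("red2.npy",im)
cv2.imwrite("pics/red2.png",ortho(im,c,*CASE[:2],24,100,2.5)[:,:,::-1]); rep("end")
E
```

```text
push t15.7 w0.6 f0.0 [546.4 405.5  10.9] [-0.5  0.1  0. ]
end t17.3 w0.5 f0.0 [486.8 400.2 158.1] [ 0.4 -0.1 -0.1]
```

View pics/red2.png

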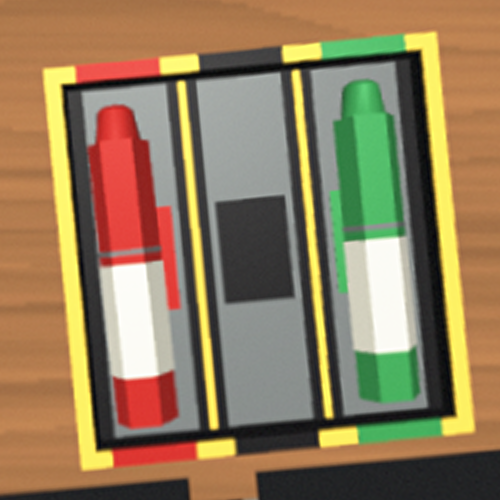

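Red lies well in its bed, clear of the black one. Black marker and white cap next.

```bash
python3 - <<'E'
from act import *
pick((412.6,158.6),-.074,4,50,20)
put(loc(CASE,0,1.5),CASE[2],11.5,28,110)
bot.line_to([*loc(CASE,-60,20),160],200); bot.pause(.1)
o1=ortho(*snap("wrist"),*CASE[:2],24,100,2)
pick((440.5,45.1),0,3,56,8)
t=loc(WT,24,0); put(t,WT[2],7.5,45,110)
bot.line_to([*loc(WT,-60,0),170],200); bot.pause(.1)
o2=ortho(*snap("wrist"),*WT[:2],19,100,2); rep("end")
cv2.imwrite("pics/two.png",np.hstack([o1,o2])[:,:,::-1])
E
```

```text
down t19.9 w50.5 f0.0 [412.8 158.7   4.2] [ 0.5 -0.2  0.2]
grip t20.5 w23.7 f20.0 [412.8 158.8   4.4] [-1.9 -0.5  5.3]
up t21.4 w23.9 f20.0 [411.9 158.1 158.9] [-1.1  0.  -0.7]
at t23.5 w24.2 f20.0 [548.1 387.9  11.5] [-0.7  0.2 -0.6]
open t24.1 w28.1 f0.0 [548.2 387.9  11.6] [-0.   0.4 -0.4]
down t28.2 w55.8 f0.0 [440.7  45.2   3.2] [-0.3  0.7  1.3]
grip t28.6 w39.0 f8.0 [440.9  45.3   3.6] [-1.6  1.2  6.4]
up t29.5 w39.1 f8.0 [439.7  44.8 159. ] [-0.1 -0.7 -0.7]
at t31.6 w39.0 f8.0 [681.6 164.6   7.6] [0.2 0.4 0.4]
open t32.2 w44.7 f0.0 [681.5 164.5   7.5] [ 0.1  0.4 -0.6]
end t33.7 w44.7 f0.0 [600.1 183.8 168.4] [-0.1 -0.  -1. ]
```

View pics/two.png

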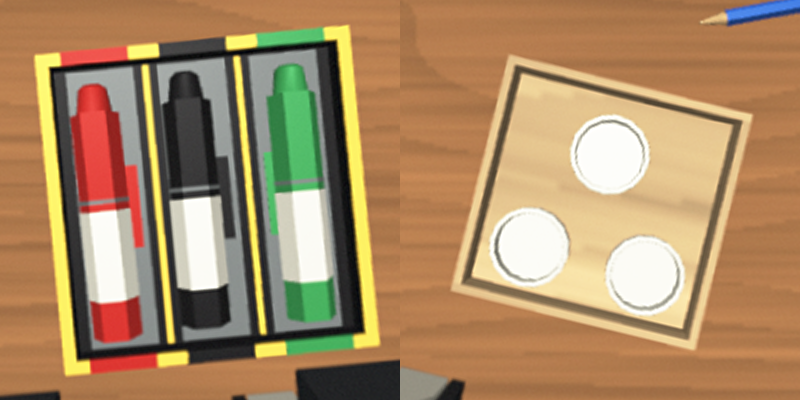

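Both markers lie in their beds, and the white cap (610,153) is flat on the free floor of the plywood tray. Next is the blue cap, then a look at the stand.

```bash
python3 - <<'E'
from act import *
pick((361,280.4),0,3,56,8)
t=loc(BT,24,0); put(t,BT[2],7.5,45,110)
bot.line_to([*loc(BT,-60,0),170],200); bot.pause(.1)
o1=ortho(*snap("wrist"),*BT[:2],19,100,2)
bot.move_ptp([600,-151,180],q(0)); bot.pause(.15)
v=snap("wrist"); o2=ortho(*v,665,-151,30,50,4); o2=np.ascontiguousarray(o2); rep("end")
import pickle; pickle.dump(v,open("stand.pkl","wb"))
cv2.imwrite("pics/two2.png",np.hstack([o1,o2])[:,:,::-1])
E
```

```text
down t35.9 w56.1 f0.0 [361.1 280.6   3.2] [-0.5  0.6 -0.3]
grip t36.3 w40.0 f8.0 [361.3 280.8   3.6] [-1.  -0.2  5.7]
up t37.3 w40.1 f8.0 [360.5 279.7 158.9] [-0.  -0.5  0.3]
at t40.8 w40.2 f8.0 [ 570.4 -392.     7.8] [ 0.8 -0.   0.9]
open t41.4 w45.2 f0.0 [ 570.1 -391.9    7.5] [-0.6  0.1  0.9]
end t44.1 w45.0 f0.0 [ 599.7 -152.2  179.9] [-0.6  0.1 -0.4]
```

View pics/two2.png

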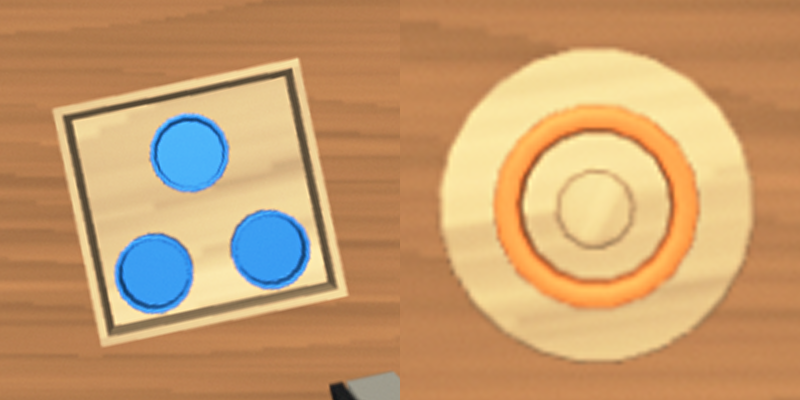

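The blue cap (190,152) is flat in the plywood tray. The orange roll's centre at (596,206) gives the stand at (663.5, -150). Now the tape.

```bash
python3 - <<'E'
from act import *
pick((428.1,-174.5),0,3,68,10)
put((663.5,-150),0,33.6,58,160)
bot.line_to([600,-151,180],200); bot.pause(.3)
o2=ortho(*snap("wrist"),663.5,-150,48,50,4); rep("end")
bot.move_ptp([300,450,250],q(0)); bot.pause(.2)
s=bot.camera("side"); cv2.imwrite("pics/tape.png",np.hstack([o2,cv2.resize(s[150:350,240:440],(400,400))])[:,:,::-1])
cv2.imwrite("pics/topf.png",cv2.resize(bot.camera("top")[:,:,::-1],(800,600)))
E
```

```text
down t46.3 w68.2 f0.0 [ 428.3 -174.5    3.2] [ 0.2  0.3 -0.5]
grip t46.7 w51.4 f10.0 [ 428.6 -174.5    3.6] [-1.   0.2  6.6]
up t47.6 w50.9 f10.0 [ 427.2 -174.4  158.9] [-0.1 -0.1  0.2]
at t49.6 w51.0 f10.0 [ 663.6 -150.    33.7] [ 0.3 -0.4  0.8]
open t50.2 w58.2 f0.0 [ 663.5 -150.    33.6] [-0.5 -0.4 -0.3]
end t51.8 w58.0 f0.0 [ 600.2 -150.9  179.3] [-0.9 -0.2 -0.1]
```

View pics/tape.png

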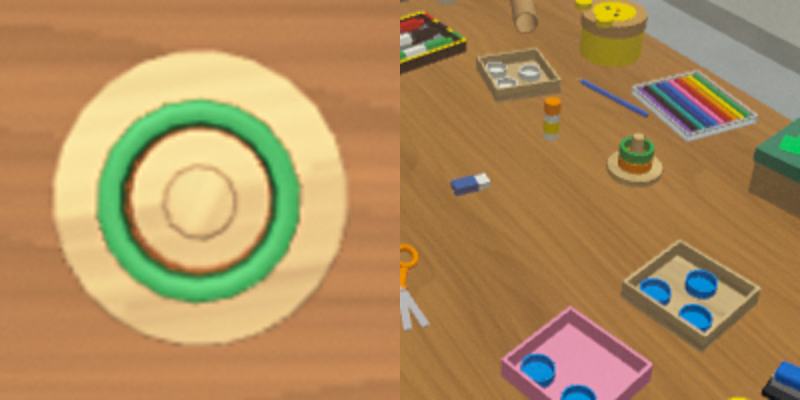

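View pics/topf.png

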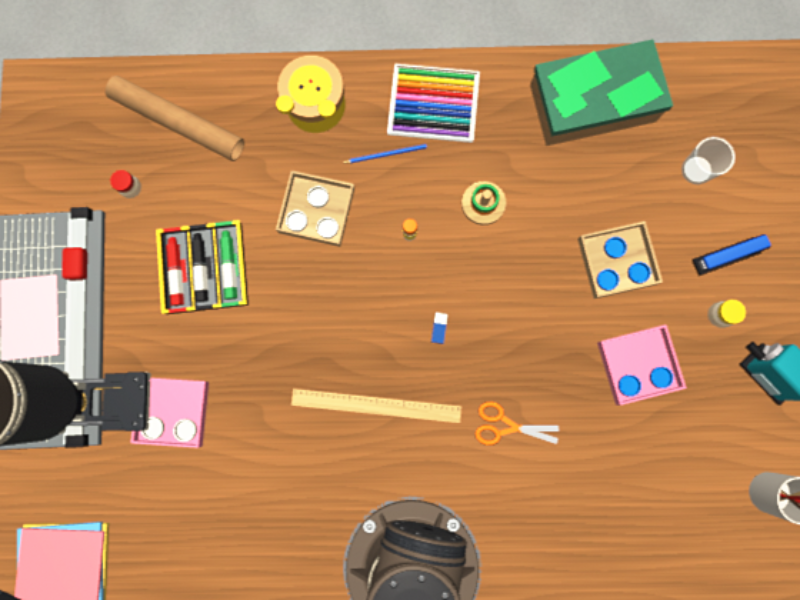

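The green roll lies flat on the orange one around the dowel, all five pieces are placed, and the glue stick (410,227) still stands where it was.

```bash
python3 -c "
from plant import bot
print(bot.close_job())"
```

```text
the job is handed in; nothing more can be done
None
```

The job is handed in after about 55 s of robot time: the final pictures show both markers in their own beds, both caps in their plywood trays, the green roll on the stand, and the glue stick still standing where it was.

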